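# Bleed the bench's compressed-air box by hand

## Robot

A 7-joint arm with a two-finger parallel gripper is mounted at the origin on the work surface. World frame = base frame: x ahead of the robot, y to its left, z up, the work surface at z = 0. Lengths are in m, angles in rad, forces in N, time in s.
With the tool pointing down it reaches from about 0.425 to 1.025 m from the base axis. Payload 3.6 kg.
Tool frame: the origin (TCP) lies at the very end of the fingers, on their centre line; the grasp point (between the pads) lies behind it (robot.grasp_offset is the z of the grasp point in the tool frame, in m); z points along the fingers, y is the direction in which the jaws open and shut (so a half turn about z gives the same grasp; the last joint's range is limited). The gripper opens to 85 mm and grips with 20 to 120 N. Pads are 22 mm wide; open, the fingers measure 114 mm over their backs; the gripper's body (76 mm by 85 mm) begins 54 mm behind the grasp point. The pads swing forward as they close: fully open they stand 13 mm farther back than shut.
Start: joints at [-1.286, 0.591, 0.048, 1.609, -0.033, 0.943, -0.034], TCP at [0.268, 0.674, 0.231] pointing down, gripper open.
Joint ranges: [-2.69, 2.69], [-0.47, 2.24], [-1.27, 1.36], [0.19, 2.51], [-1.53, 4.68], [0.08, 2.07], [-3.09, 3.09]. Speed limits (rad/s): [2.57, 2.57, 3.14, 3.14, 3.14, 3.14, 3.14].

## Interface

Orientations are given as a 3x3 rotation matrix whose columns are the frame's x, y, z axes.
In Python, from cell import readout, read_camera, ticket, robot gives the robot as it stands.
- The arm moves only by the shell command python3 -m jog 'ROWS' [OPENING] [FORCE]. ROWS is JSON, a list that holds one entry, the list of rows, each a list of 6 numbers: the shift along the tool's x, y, z as a fraction of full scale, then the turn, a rotation vector about the tool's x, y, z as a fraction of full scale. In form: [[[dx, dy, dz, rx, ry, rz], ...]]. A call has 1 to 5 rows; each row is the pose to reach, as a shift and turn from the pose commanded when the call began, along the tool's axes at that moment, turning the shorter way round; what a row does not reach only later rows make up. Full scale, the value 1, is 0.2 m for a shift and 2 pi rad for a turn. A row lasts 1/12 s, in which the tool goes at most 41.7 mm and 7.16 degrees, less where a joint would pass 70% of its speed; a pose out of reach is approached as far as the arm can. A call with a number of a shift or a turn outside -1 to 1 is refused whole. A call with a gripper value outside its range is refused whole. OPENING is the opening, from 0 (shut) to 1 (fully open), set as the call begins (- or left out, the last holds). The fingers move at their own pace and stop on an object; FORCE is the grip in N (left out, the last holds). Time passes only in rows, so rows that repeat a pose let the fingers close. It gives the time, the measured TCP pose, the force and the opening at its end, in the units of the state.
- readout.state(): the state, without advancing time (a new reading comes with each control period).
- read_camera(name): name is "scene" or "top" or "wrist"; returns a dict with "frame" (400x640x3 uint8, red, green, blue), "fx", "fy", "cx", "cy" (pixels), "R" (3x3) and "t" (3): a world point X has camera coordinates R X + t. Camera axes: x right, y down, z forward; pixel columns grow to the right and rows downward; lengths in m; the calibration is good to about 2 mm. The wrist camera is an equidistant fisheye: a pixel r from the principal point sees the ray r / f radians off the axis. A picture is of the moment at which its call begins. There is no depth.
- ticket.close_job(): hands the job in, once; it reports no verdict.
The state is a dict: "time": time; "joint_positions": joint angles; "qd": joint speeds; "tau": joint torques, N m; "position": TCP position; "orientation": TCP orientation; "force": force on the tool from outside, world axes, zero at the start; "moment": the same for the moment, N m; "opening": opening from 0.0 (shut) to 1.0 (fully open).
Only numpy, scipy, OpenCV 4.12 (cv2) and the standard library are available. Lean on these libraries where they do the work, as an engineer would, in place of code of your own. Each camera call takes 0.05 s, during which the arm holds its last target.

## Task

Bleed the dental bench's compressed-air service box: swing the latch lever clear of the lid, open the lid until it stands upright, then press the mushroom-headed plunger inside about half-way down, never to the bottom, and finish while still holding it there. Do not press the thin plunger without a head, and leave the other things on the bench where they are.

Things in the scene. Friction and masses are not known exactly. Their poses are not given: they have to be found in the camera images.
- unit: white open-topped steel box fixed to the bench, 150 (x) x 220 (y) x 85 mm tall, walls 5 mm; origin: centre of its underside; its x axis points away from the robot (yaw up to 0.3 rad), z up. The latch stands on a ledge at its -x side, the lid is hinged along its +x top edge. Beside or before it lie loose bystanders, all under 90 mm tall
- latch (a joint): latch lever angle, rad: a flat steel bar (76 x 14 x 8 mm) turning about an upright pivot in front of the box. Starts at 0 to 0.2, lying along the box's y axis over a tongue of the lid (24 mm wide, 31 mm long), which it blocks; grows to its stop at 1.57 as the knob swings to the box's -x side (counter-clockwise from above). Clear above 1.0. Light friction, under 1 N at the knob; stays where left
- latch_knob (a point): middle of the upright black round knob on the lever's free end (16 mm across, 35 mm tall, its foot 103.5 mm and its top 138.5 mm above the bench), 60 mm from the pivot
- latch_pivot (a point): point on the latch's upright pivot axis, at the height of the knob's middle; at box x = -95 mm, y = -60 mm
- lid (a joint): aluminium lid's hinge angle, rad: 0 shut (its top 93.5 mm above the bench), 1.57 upright, stop at 1.75; the stiff hinge keeps it where it is left (3 to 6 N at the handle moves it). The plate is 150 x 220 x 8 mm
- lid_handle (a point): middle of the lid's black handle bar: round, 10 mm thick, 80 mm long, parallel to the box's y axis, on two end posts, its centre line 35 mm above the lid's outer face and 125 mm from the hinge line along the lid
- lid_hinge (a point): point on the lid's hinge line, in the box's cross plane through lid_handle; 85.5 mm above the bench; the line runs along the box's y axis. To open, the handle goes up and away from the robot about it
- bleed (a joint): travel of the mushroom-headed bleed plunger, m: 0 up, 0.020 fully down (bottom), half-way is 0.010. Spring: 3 N to start it, 8 N at half-way, 13 N at the bottom. It returns when let go
- bleed_top (a point): centre of the top face of the mushroom head (34 mm across, 8 mm thick, on a 14 mm stem); 78 mm above the bench when up, 7 mm below the box's rim; moves with the plunger. Covered by the shut lid; left or right place in the box is drawn anew each time
- bleed_base: fixed aluminium housing (28 mm across, 39 mm tall, standing on the box floor) that carries the mushroom-headed plunger; origin under its centre
- drain (a joint): travel of the thin drain plunger, m: 0 up, 0.020 fully down; not to be pressed
- drain_top (a point): centre of the top of the thin plunger, a plain rod 14 mm across without a head; 78 mm above the bench; 100 mm from the mushroom head
- cast: bystander: pale plaster jaw cast, 65 x 60 x 32 mm, origin under its centre
- casting_ring: bystander: open steel tube standing upright, 60 mm across, 55 mm tall, origin under its centre
- jar: bystander: white jar, 56 mm across, 70 mm tall, origin under its centre
- spatula: bystander: mixing spatula lying flat, 170 mm long
- bowl: bystander: dark rubber mixing bowl, 100 mm across, 50 mm tall, origin under its centre
- cup: bystander: white ceramic cup, 68 mm across, 85 mm tall, origin under its centre

How it is judged:
By the outcome, as a careful person would: the job done as asked, in the order asked, and still so for the second after the job is handed in, while the arm keeps its last pose, push and grip.
It also fails if it takes over 64 s, if anything falls off the work surface, if the arm or the gripper's body presses on something with over 40 N, if the wrist force passes 120 N, or if a joint passes its speed limit or range.

## Working session

There is one attempt and no reset: what is moved stays moved. The work goes in short steps, Python scripts to look and compute and a shell command to move; the robot and the scene stay as the last step left them, time stands still between calls to the robot, and variables do not carry over. Pictures are saved under pics/ and viewed, and the job is handed in when it is done.

```bash
ls; mkdir -p pics; python3 - <<'E'
from cell import readout, read_camera, ticket, robot
import cv2
s=readout.state()
for k,v in s.items(): print(k,v)
print([a for a in dir(robot) if a[0]!='_'], robot.grasp_offset)
import pickle
for n in ["scene","top","wrist"]:
    c=read_camera(n); cv2.imwrite(f"pics/{n}0.png",c["frame"][:,:,::-1]); pickle.dump(c,open(f"{n}0.pkl","wb"))
    print(n,c["fx"],c["cx"],c["cy"],c["R"],c["t"])
E
```

```text
pics
time 0.0
joint_positions [-1.28551443  0.59209745  0.04827343  1.60985246 -0.03331105  0.94268494
 -0.03368651]
qd [-0.00189681  0.00098194 -0.00013307  0.00064586 -0.00040714  0.0004186
  0.0007869 ]
tau [ 6.76656350e-05 -5.48704505e+01  1.54648516e+00 -1.98127145e+01
  9.38485551e-03  8.80943175e-03  1.81781724e-05]
position [0.26776357 0.67284019 0.23014459]
orientation [[-9.29155974e-01  3.69687220e-01 -7.31671105e-04]
 [ 3.69687930e-01  9.29153573e-01 -2.11491282e-03]
 [-1.02021421e-04 -2.23557386e-03 -9.99997496e-01]]
force [ 0.31784858  0.14473623 -0.16962122]
moment [0.03749391 0.02992619 0.0480884 ]
opening 1.0031758828139656
['PlanningError', 'grasp_offset'] -0.0187
scene 492.60161336963444 330.7473643281403 214.46302377138102 [[-0.45801193  0.88889076 -0.00991421]
 [ 0.70759086  0.35779867 -0.60934004]
 [-0.53808944 -0.28610021 -0.79284704]] [ 0.22529675 -0.36598998  1.82876714]
top 485.2812683804073 315.2994624571129 201.72013437978717 [[ 0.00352383 -0.99987769  0.0152378 ]
 [-0.98788276 -0.0058451  -0.15509184]
 [ 0.15516194 -0.01450664 -0.98778253]] [0.02856036 0.57635388 1.07611265]
wrist 309.70691628693146 326.39634821398727 204.0379300307719 [[ 3.69749079e-01  9.29131251e-01 -8.58931938e-04]
 [ 8.81988461e-01 -3.50697511e-01  3.14813613e-01]
 [ 2.92201940e-01 -1.17159611e-01 -9.49153123e-01]] [-0.72367771 -0.04097138  0.37981308]
```

View pics/scene0.png

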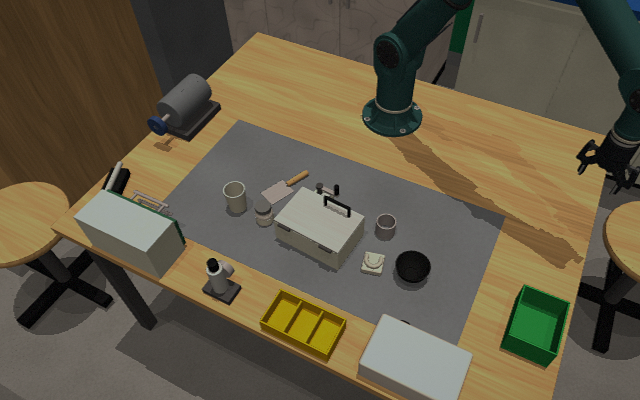

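View pics/top0.png

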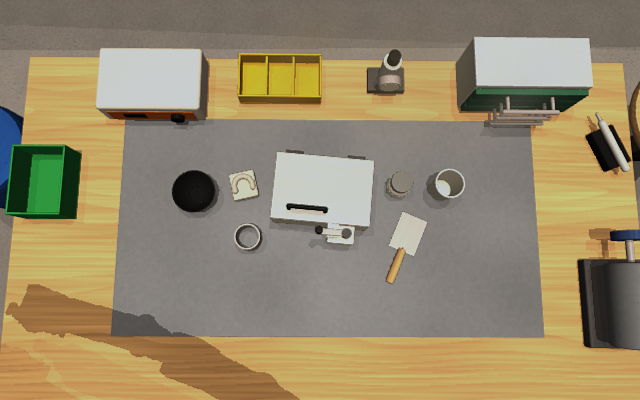

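The top view shows the box lid at about px (272-374, 152-226), the handle at (306,209), the knob at about (320,230) and the pivot at about (346,233). I'll enlarge this area.

```bash
python3 - <<'E'
import pickle,cv2
c=pickle.load(open("top0.pkl","rb"));f=c["frame"][135:265,230:430,::-1]
cv2.imwrite("pics/topz.png",cv2.resize(f,None,fx=4,fy=4,interpolation=cv2.INTER_CUBIC))
c=pickle.load(open("scene0.pkl","rb"));f=c["frame"][165:275,210:450,::-1]
cv2.imwrite("pics/scz.png",cv2.resize(f,None,fx=3.3,fy=3.3,interpolation=cv2.INTER_CUBIC))
E
```

```text
(no output)
```

View pics/topz.png

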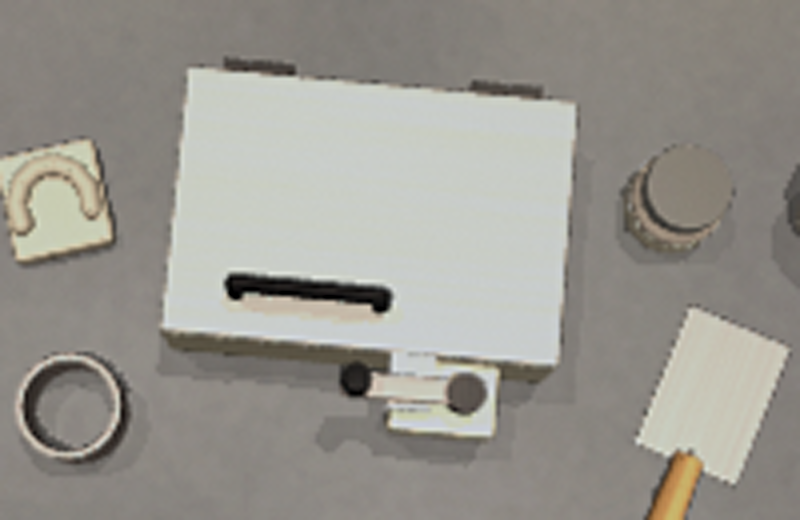

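View pics/scz.png

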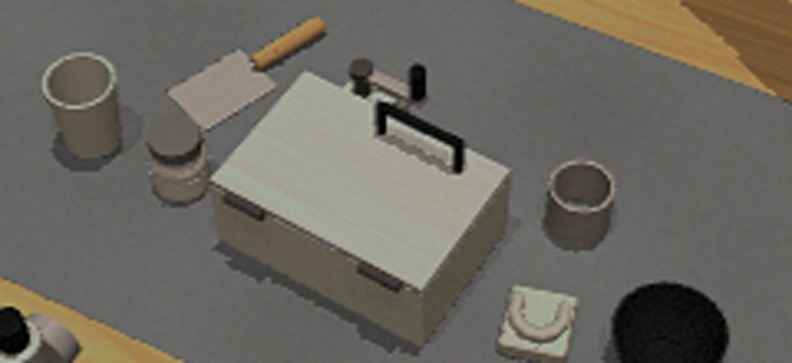

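```bash
cat > h.py <<'E'
import numpy as np
def ray(c,u,v):
    d=np.array([(u-c["cx"])/c["fx"],(v-c["cy"])/c["fy"],1.]); R=np.array(c["R"]);t=np.array(c["t"])
    return -R.T@t, R.T@d
def atz(c,u,v,z):
    o,d=ray(c,u,v); return o+d*(z-o[2])/d[2]
def proj(c,X):
    p=np.array(c["R"])@np.array(X)+np.array(c["t"]); return c["cx"]+c["fx"]*p[0]/p[2],c["cy"]+c["fy"]*p[1]/p[2]
E
python3 - <<'E'
import pickle,numpy as np
from h import *
from scipy.optimize import least_squares
T=pickle.load(open("top0.pkl","rb"));S=pickle.load(open("scene0.pkl","rb"))
tz=lambda a,b:(230+(a+.5)/4-.5,135+(b+.5)/4-.5)
sz=lambda a,b:(210+(a+.5)/3.3-.5,165+(b+.5)/3.3-.5)
tc=[tz(188,68),tz(576,102),tz(556,365),tz(163,330)]
sc=[sz(422,290),sz(213,181),sz(306,71),sz(510,172)]
B=[(.075,.11),(.075,-.11),(-.075,-.11),(-.075,.11)]
def res(p,cams):
    x,y,a=p;r=[]
    for c,pts in cams:
        for b,q in zip(B,pts):
            X=[x+b[0]*np.cos(a)-b[1]*np.sin(a),y+b[0]*np.sin(a)+b[1]*np.cos(a),.0935]
            r+=list(np.subtract(proj(c,X),q))
    return r
for cams in ([(T,tc)],[(S,sc)],[(T,tc),(S,sc)]):
    s=least_squares(res,[.7,0,0],args=(cams,));print(s.x,np.round(s.fun,1))
x,y,a=s.x
R=np.array([[np.cos(a),-np.sin(a)],[np.sin(a),np.cos(a)]])
def loc(P): return R.T@(P[:2]-[x,y])
for n,p,z in [("h1",tz(235,284),.1285),("h2",tz(382,297),.1285),("knobtop",tz(355,378),.1385),("pivtop",tz(467,391),.125)]:
    P=atz(T,*p,z);print(n,P,loc(P))
for n,p,z in [("knobtop",sz(418,72),.1385),("h1",sz(461,145),.1285),("h2",sz(384,107),.1285)]:
    P=atz(S,*p,z);print("S",n,P,loc(P))
for n,b in [("pivot",(-.095,-.06)),("hinge",(.075,.03))]: print(n,R@b+[x,y])
for n,p,z in [("ring",tz(70,405),.055),("jar",tz(690,188),.07),("cast",tz(55,200),.03)]: print(n,atz(T,*p,z),loc(atz(T,*p,z)))
E
```

```text
[ 0.59875296  0.01645092 -0.08310708] [-0.3 -0.4  0.4 -0.3  0.8  0.3 -0.9  0.3]
[ 0.60142338  0.01967667 -0.08956383] [ 0.2  0.7 -1.1 -0.2  0.  -0.3  0.9 -0.5]
[ 0.59943101  0.01745456 -0.08527528] [-0.7 -0.8  0.  -0.5  0.2  0.1 -1.4 -0.1 -0.  -0.2 -1.4 -0.8 -0.5 -0.9
  0.5 -1.4]
h1 [0.55429671 0.08984485 0.1285    ] [-0.05113592  0.06828307]
h2 [0.54774937 0.01151439 0.1285    ] [-0.05098791 -0.01032041]
knobtop [0.50338726 0.02600223 0.1385    ] [-0.09642278  0.00033638]
pivtop [ 0.49810977 -0.03376774  0.125     ] [-0.09659036 -0.0596659 ]
S knobtop [0.50702337 0.02763444 0.1385    ] [-0.0929389   0.00227235]
S h1 [0.55662836 0.09427488 0.1285    ] [-0.04919006  0.07289559]
S h2 [0.54892057 0.01538964 0.1285    ] [-0.05015103 -0.00635949]
pivot [ 0.4996659  -0.03423608]
hinge [0.67671364 0.04095765]
ring [0.49560897 0.18513826 0.055     ] [-0.11772673  0.15823165]
jar [ 0.61975708 -0.16601014  0.07      ] [ 0.03587825 -0.18106682]
cast [0.61816309 0.20010651 0.03      ] [0.00310719 0.18358369]
```

```bash
cat > m.py <<'E'
import sys,numpy as np
from scipy.spatial.transform import Rotation as Ro
from cell import readout
A=-0.085; C=np.array([.5992,.0172])
Rb=Ro.from_euler('z',A).as_matrix()
def target(mode,tilt=0):
    if mode=='K': M=np.array([[-1,0,0],[0,1,0],[0,0,-1]]).T
    else: M=np.array([[0,1,0],[1,0,0],[0,0,-1]]).T
    T=Ro.from_euler('y',tilt,degrees=True).as_matrix()  # tilt>0: finger tips toward box -x
    return Rb@T@M
def box(b): return np.r_[C+(Rb@np.r_[b[:2],0])[:2],b[2]]
def show(b,mode,tilt=0):
    s=readout.state();p=np.array(s["position"]);R=np.array(s["orientation"])
    d=R.T@(box(b)-p);w=Ro.from_matrix(R.T@target(mode,tilt)).as_rotvec()
    print("d/.2",np.round(d/.2,3),"w/2pi",np.round(w/2/np.pi,4),"|d|mm",np.round(np.linalg.norm(d)*1000,1),"deg",round(np.degrees(np.linalg.norm(w)),1))
def st():
    s=readout.state();p=np.array(s["position"])
    l=Rb.T@np.r_[p[:2]-C,p[2]]
    print("t",round(s["time"],2),"box",np.round(l*1000,1),"F",np.round(Rb.T@s["force"],1),"op",round(s["opening"],2),"q",np.round(s["joint_positions"],2))
if __name__=="__main__":
    st(); a=sys.argv[1:]
    while len(a)>=5: show([float(v)/1000 for v in a[:3]],a[3],float(a[4]));a=a[5:]
E
python3 m.py -95 1 220 K 0
```

```text
t 0.15 box [-385.8  625.3  230.4] F [-0.2 -0.2  0.5] op 0.99 q [-1.29  0.59  0.05  1.61 -0.03  0.94 -0.03]
d/.2 [-2.296 -2.567  0.057] w/2pi [-0.0003 -0.     -0.0467] |d|mm 688.8 deg 16.8
```

```bash
python3 -m jog '[[[-0.66,-0.74,0,0,0,0],[-0.66,-0.74,0,0,0,0],[-0.66,-0.74,0,0,0,0],[-0.66,-0.74,0,0,0,0],[-0.66,-0.74,0,0,0,0]]]' 0.5 20;  python3 -m jog '[[[-0.66,-0.74,0,0,0,0],[-0.66,-0.74,0,0,0,0],[-0.66,-0.74,0,0,0,0],[-0.66,-0.74,0,0,0,0],[-0.66,-0.74,0,0,0,0]]]';python3 m.py -95 1 220 K 0
```

```text
time: 0.57
position: [0.3373, 0.483, 0.2309]
orientation: [[-0.928, 0.372, 0.0], [0.372, 0.928, -0.003], [-0.001, -0.003, -1.0]]
force: [0.7, 0.5, -0.4]
opening: 0.498
time: 0.98
position: [0.4046, 0.2969, 0.2312]
orientation: [[-0.928, 0.372, -0.0], [0.372, 0.928, -0.002], [-0.0, -0.002, -1.0]]
force: [0.6, -0.3, -0.1]
opening: 0.503
t 0.98 box [-217.7  262.2  231.2] F [ 0.6 -0.3 -0.1] op 0.5 q [-0.79  0.31  0.09  2.11 -0.04  0.72  0.51]
d/.2 [-0.968 -1.07   0.058] w/2pi [-0.0003  0.     -0.0472] |d|mm 288.8 deg 17.0
```

```bash
python3 -m jog '[[[-0.66,-0.74,0,0,0,-0.02],[-0.66,-0.74,0,0,0,-0.047],[-0.66,-0.74,0,0,0,-0.047],[-0.66,-0.74,0,0,0,-0.047],[-0.66,-0.74,0,0,0,-0.047]]]';python3 m.py -95 1 220 K 0
```

```text
time: 1.4
position: [0.4722, 0.1118, 0.2314]
orientation: [[-0.996, 0.084, 0.0], [0.084, 0.996, -0.0], [-0.0, -0.0, -1.0]]
force: [0.8, -0.5, -0.1]
opening: 0.504
t 1.4 box [-134.6   83.5  231.4] F [ 0.8 -0.4 -0.1] op 0.5 q [-0.39  0.29  0.08  2.14 -0.03  0.71  1.2 ]
d/.2 [-0.198 -0.413  0.057] w/2pi [-0.0001  0.      0.0001] |d|mm 92.2 deg 0.0
```

```bash
python3 -m jog '[[[-0.198,-0.413,0.1,0,0,0],[-0.198,-0.413,0.1,0,0,0],[-0.198,-0.413,0.1,0,0,0],[-0.198,-0.413,0.1,0,0,0]]]' 0.55;python3 m.py -95 1 110 K 0
python3 - <<'E'
from cell import read_camera
import cv2
c=read_camera("wrist");cv2.imwrite("pics/w1.png",c["frame"][:,:,::-1])
c=read_camera("top");cv2.imwrite("pics/t1.png",cv2.resize(c["frame"][135:265,230:430,::-1],None,fx=4,fy=4))
E
```

```text
time: 1.73
position: [0.5049, 0.0245, 0.2107]
orientation: [[-0.996, 0.091, -0.001], [0.091, 0.996, -0.002], [0.001, -0.002, -1.0]]
force: [-0.8, 0.6, 0.3]
opening: 0.549
t 1.73 box [-94.6  -0.7 210.7] F [-0.8  0.5  0.3] op 0.55 q [-0.22  0.35  0.1   2.12 -0.05  0.68  1.4 ]
d/.2 [0.002 0.01  0.503] w/2pi [-0.0003 -0.0001 -0.001 ] |d|mm 100.7 deg 0.4
```

View pics/w1.png

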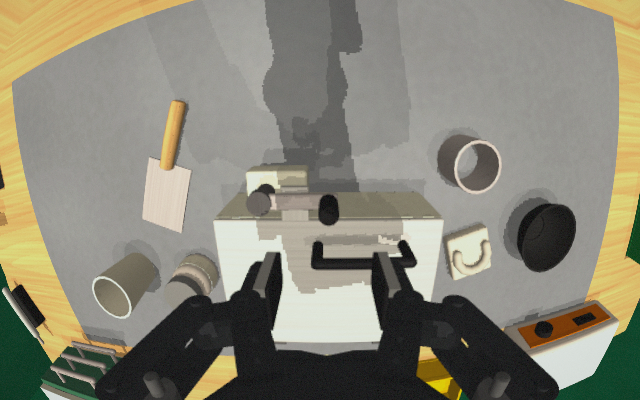

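The wrist view shows the knob at about (328,208), centred between the fingertips at about (265,285) and (385,285). I'll descend over it.

```bash
python3 -m jog '[[[0.002,0.01,0.15,0,0,0],[0.002,0.01,0.3,0,0,0],[0.002,0.01,0.4,0,0,0],[0.002,0.01,0.48,0,0,0],[0.002,0.01,0.48,0,0,0]]]';python3 -m jog '[[[0,0,0,0,0,0],[0,0,0,0,0,0],[0,0,0,0,0,0],[0,0,0,0,0,0],[0,0,0,0,0,0]]]' 0 20;python3 -m jog '[[[0,0,0,0,0,0],[0,0,0,0,0,0],[0,0,0,0,0,0]]]'; python3 m.py -95 1 110 K 0
```

```text
time: 2.25
position: [0.5015, 0.0339, 0.1129]
orientation: [[-0.997, 0.079, -0.006], [0.079, 0.997, 0.001], [0.006, 0.0, -1.0]]
force: [0.6, -0.7, 0.3]
opening: 0.552
time: 2.67
position: [0.5036, 0.0261, 0.1165]
orientation: [[-0.996, 0.087, 0.0], [0.087, 0.996, -0.005], [-0.0, -0.005, -1.0]]
force: [-0.3, -10.7, -1.9]
opening: 0.178
time: 2.92
position: [0.5037, 0.0261, 0.1165]
orientation: [[-0.996, 0.087, 0.0], [0.087, 0.996, -0.005], [-0.0, -0.005, -1.0]]
force: [-0.4, -10.3, -2.8]
opening: 0.171
t 2.92 box [-96.    0.8 116.5] F [  0.5 -10.3  -2.8] op 0.17 q [-0.2   0.5   0.08  2.19 -0.07  0.45  1.41]
d/.2 [-0.005  0.001  0.032] w/2pi [-0.0008  0.0001 -0.0003] |d|mm 6.6 deg 0.3
```

```bash
python3 -m jog '[[[0.032,-0.005,0,0,0,0],[0.065,-0.01,0,0,0,0],[0.095,-0.02,0,0,0,0],[0.125,-0.032,0,0,0,0],[0.154,-0.047,0,0,0,0]]]';python3 m.py -126 -7.5 116 K 0
```

```text
time: 3.33
position: [0.4764, 0.0226, 0.117]
orientation: [[-0.996, 0.084, 0.009], [0.084, 0.996, -0.001], [-0.009, -0.001, -1.0]]
force: [4.3, -4.3, -6.6]
opening: 0.173
t 3.33 box [-122.8   -5.   117. ] F [ 4.7 -3.9 -6.6] op 0.17 q [-0.2   0.47  0.07  2.25 -0.07  0.41  1.42]
d/.2 [ 0.016 -0.012  0.005] w/2pi [-0.0001  0.0014  0.0001] |d|mm 4.1 deg 0.5
```

```bash
python3 -m jog '[[[0.04,-0.028,0,0,0,0],[0.074,-0.062,0,0,0,0],[0.102,-0.1,0,0,0,0],[0.126,-0.149,0,0,0,0],[0.139,-0.192,0,0,0,0]]]';python3 -m jog '[[[0,0,0,0,0,0],[0,0,0,0,0,0]]]';python3 m.py -153.5 -47 116 K 0
python3 - <<'E'
from cell import read_camera
import cv2
c=read_camera("top");cv2.imwrite("pics/t2.png",cv2.resize(c["frame"][135:265,230:430,::-1],None,fx=4,fy=4))
c=read_camera("wrist");cv2.imwrite("pics/w2.png",c["frame"][:,:,::-1])
E
```

```text
time: 3.75
position: [0.4379, -0.0086, 0.1161]
orientation: [[-0.997, 0.078, -0.006], [0.078, 0.997, 0.003], [0.006, 0.003, -1.0]]
force: [-4.5, 8.1, 4.8]
opening: 0.177
time: 3.92
position: [0.4371, -0.0106, 0.116]
orientation: [[-0.997, 0.082, -0.008], [0.081, 0.997, 0.002], [0.008, 0.001, -1.0]]
force: [-5.1, 4.4, 8.6]
opening: 0.176
t 3.92 box [-159.2  -41.4  116. ] F [-5.5  4.   8.6] op 0.18 q [-0.12  0.45  0.05  2.33 -0.07  0.38  1.48]
d/.2 [-0.028 -0.028 -0.   ] w/2pi [ 0.0001 -0.0013  0.0005] |d|mm 8.0 deg 0.5
```

View pics/w2.png

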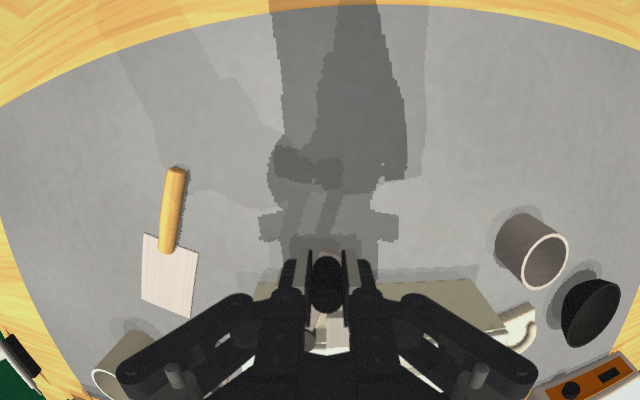

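```bash
python3 -m jog '[[[-0.01,-0.02,0,0,0,0],[-0.02,-0.04,0,0,0,0],[-0.02,-0.04,0,0,0,0]]]';python3 -m jog '[[[0,0,0,0,0,0],[0,0,0,0,0,0],[0,0,0,0,0,0],[0,0,0,0,0,0]]]' 0.5; python3 -m jog '[[[0,0,-0.15,0,0,0],[0,0,-0.35,0,0,0],[0,0,-0.5,0,0,0],[0,0,-0.5,0,0,0],[0,0,-0.5,0,0,0]]]'; python3 m.py -50 31 180 H 0
python3 - <<'E'
from cell import read_camera
import cv2
c=read_camera("scene");cv2.imwrite("pics/s3.png",cv2.resize(c["frame"][140:275,210:450,::-1],None,fx=3.3,fy=3.3))
c=read_camera("wrist");cv2.imwrite("pics/w3.png",c["frame"][:,:,::-1])
E
```

```text
time: 4.27
position: [0.4354, -0.019, 0.1156]
orientation: [[-0.996, 0.082, -0.018], [0.082, 0.997, 0.002], [0.018, 0.0, -1.0]]
force: [-10.9, 3.0, 15.2]
opening: 0.179
time: 4.6
position: [0.4457, -0.0201, 0.1157]
orientation: [[-0.997, 0.083, 0.001], [0.083, 0.997, 0.0], [-0.001, 0.0, -1.0]]
force: [0.2, -0.1, 1.3]
opening: 0.498
time: 5.02
position: [0.4468, -0.02, 0.2171]
orientation: [[-0.996, 0.084, 0.005], [0.084, 0.997, 0.0], [-0.005, 0.001, -1.0]]
force: [-0.0, -0.6, -0.4]
opening: 0.501
t 5.02 box [-148.7  -50.   217.1] F [ 0.  -0.6 -0.4] op 0.5 q [-0.13  0.27  0.09  2.23 -0.04  0.64  1.47]
d/.2 [-0.493  0.404  0.188] w/2pi [0.0007 0.0005 0.2502] |d|mm 133.0 deg 90.1
```

View pics/s3.png

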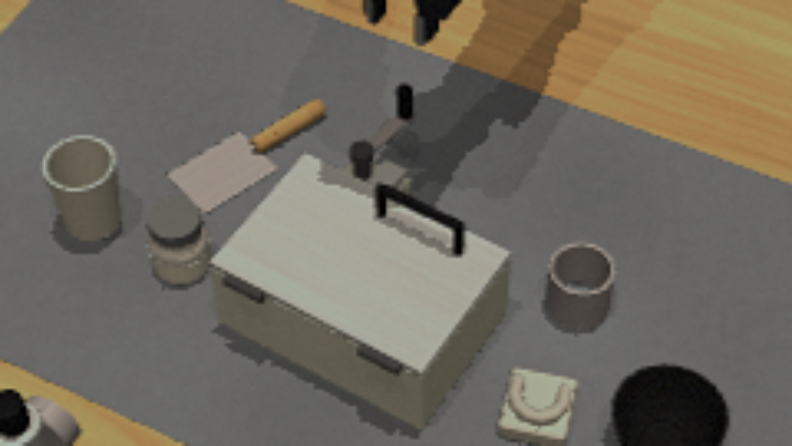

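View pics/w3.png

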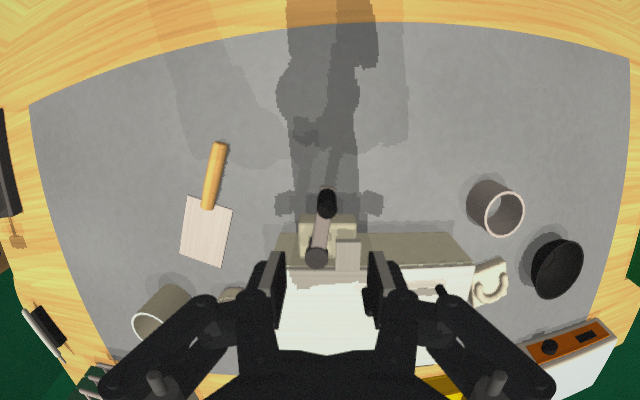

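The latch now points out from the box at about 1.4 rad, with the knob at about (326,203) and the pivot at (316,257) in the wrist view. The lid tongue at about (348,258) is clear. Next I'll move to the handle.

```bash
python3 -m jog '[[[-0.49,0.4,0,0,0,0.099],[-0.49,0.4,0,0,0,0.099],[-0.49,0.4,0,0,0,0.099],[-0.49,0.4,0,0,0,0.099],[-0.49,0.4,0,0,0,0.099]]]';python3 -m jog '[[[0,0,0,0,0,0.099],[0,0,0,0,0,0.099],[0,0,0,0,0,0.099],[0,0,0,0,0,0.099],[0,0,0,0,0,0.099]]]' 0.6; python3 m.py -50 31 180 H 0
```

```text
time: 5.53
position: [0.551, 0.0541, 0.2131]
orientation: [[-0.76, 0.65, -0.002], [0.65, 0.76, -0.0], [0.001, -0.001, -1.0]]
force: [-1.5, -1.1, -0.0]
opening: 0.501
time: 5.95
position: [0.5481, 0.0514, 0.2131]
orientation: [[-0.235, 0.972, -0.004], [0.972, 0.235, -0.001], [-0.0, -0.004, -1.0]]
force: [0.6, -0.1, 0.8]
opening: 0.599
t 5.95 box [-53.8  29.7 213.1] F [ 0.6 -0.   0.8] op 0.6 q [-0.48  0.42  0.4   2.03 -0.24  0.74  0.31]
d/.2 [0.    0.021 0.166] w/2pi [-0.0007  0.0002  0.0513] |d|mm 33.4 deg 18.5
```

```bash
python3 -m jog '[[[0,0.02,0.08,0,0,0.02],[0,0.02,0.166,0,0,0.04],[0,0.02,0.166,0,0,0.051],[0,0.02,0.166,0,0,0.051],[0,0.02,0.166,0,0,0.051]]]'; python3 m.py -50 31 112 H 0
python3 - <<'E'
from cell import read_camera
import cv2
c=read_camera("wrist");cv2.imwrite("pics/w4.png",c["frame"][:,:,::-1])
E
```

```text
time: 6.37
position: [0.5524, 0.0524, 0.1805]
orientation: [[0.075, 0.997, -0.003], [0.997, -0.075, -0.002], [-0.002, -0.003, -1.0]]
force: [-0.3, -0.0, -0.1]
opening: 0.598
t 6.37 box [-49.6  31.1 180.5] F [-0.3 -0.  -0.1] op 0.6 q [-0.51  0.49  0.46  2.05 -0.33  0.68  0.09]
d/.2 [ 0.    -0.001  0.343] w/2pi [-0.0005  0.0003  0.0016] |d|mm 68.5 deg 0.6
```

View pics/w4.png

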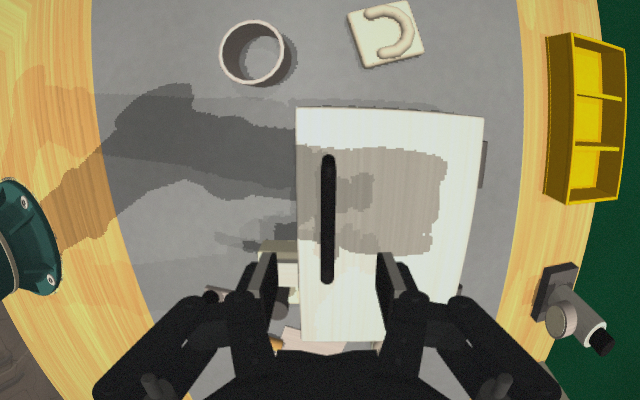

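The handle bar at px (328,155–282) is centred between the fingers. I'll descend and grip it.

```bash
python3 -m jog '[[[0,0,0.12,0,0,0.0016],[0,0,0.24,0,0,0.0016],[0,0,0.32,0,0,0.0016],[0,0,0.335,0,0,0.0016],[0,0,0.335,0,0,0.0016]]]'; python3 -m jog '[[[0,0,0,0,0,0],[0,0,0,0,0,0],[0,0,0,0,0,0],[0,0,0,0,0,0],[0,0,0,0,0,0]]]' 0 30; python3 -m jog '[[[0,0,0,0,0,0],[0,0,0,0,0,0]]]';python3 m.py -50 31 112 H 0
```

```text
time: 6.83
position: [0.5528, 0.0523, 0.1144]
orientation: [[0.087, 0.996, -0.002], [0.996, -0.087, -0.0], [-0.0, -0.002, -1.0]]
force: [-0.3, -0.2, -0.1]
opening: 0.596
time: 7.25
position: [0.5531, 0.0527, 0.1162]
orientation: [[0.087, 0.996, -0.0], [0.996, -0.087, 0.001], [0.001, -0.0, -1.0]]
force: [-2.6, -0.5, 6.2]
opening: 0.101
time: 7.42
position: [0.5531, 0.0527, 0.1162]
orientation: [[0.087, 0.996, -0.0], [0.996, -0.087, 0.001], [0.001, -0.0, -1.0]]
force: [-1.2, -0.5, 5.0]
opening: 0.104
t 7.42 box [-49.   31.4 116.2] F [-1.2 -0.6  5. ] op 0.1 q [-0.46  0.58  0.39  2.09 -0.41  0.55  0.14]
d/.2 [-0.002 -0.005  0.021] w/2pi [-0.     -0.0001 -0.0003] |d|mm 4.3 deg 0.1
```

```bash
cat > arc.py <<'E'
import sys,numpy as np
from scipy.spatial.transform import Rotation as Ro
from m import target,Rb,st
g=12.3
def pose(th,ph):
    t=np.radians(th);R=target('H',ph)
    b=np.array([75-125*np.cos(t)+43*np.sin(t),31,85.5+125*np.sin(t)+43*np.cos(t)])
    return Rb@b+g*R[:,2],R
t0,p0=map(float,sys.argv[1:3]);P0,R0=pose(t0,p0)
for a in sys.argv[3:]:
    th,ph=map(float,a.split(','));P,R=pose(th,ph)
    print(th,np.round(R0.T@(P-P0)/200,3),np.round(Ro.from_matrix(R0.T@R).as_rotvec()/2/np.pi,4))
E
python3 arc.py 0 0 5,1.7 10,3.3 15,5 20,6.7 25,8.3
```

```text
5.0 [ 0.     0.019 -0.054] [ 0.0047 -0.     -0.    ]
10.0 [-0.     0.043 -0.105] [0.0092 0.     0.    ]
15.0 [-0.     0.072 -0.155] [ 0.0139 -0.      0.    ]
20.0 [-0.     0.104 -0.201] [ 0.0186 -0.     -0.    ]
25.0 [-0.     0.141 -0.245] [ 0.0231  0.     -0.    ]
```

```bash
python3 -m jog '[[[0,0.019,-0.054,0.0047,0,0],[0,0.043,-0.105,0.009,0,0],[0,0.072,-0.155,0.014,0,0],[0,0.104,-0.201,0.0186,0,0],[0,0.141,-0.245,0.023,0,0]]]'; python3 m.py; python3 arc.py 25 8.3 30,10 35,11.7 40,13.3 45,15 50,16.7
```

```text
time: 7.83
position: [0.5787, 0.0504, 0.1638]
orientation: [[0.087, 0.985, -0.151], [0.996, -0.086, 0.013], [-0.0, -0.151, -0.989]]
force: [-2.7, 0.8, -6.1]
opening: 0.101
t 7.83 box [-23.3  31.4 163.8] F [-2.7  0.6 -6.1] op 0.1 q [-0.45  0.59  0.44  1.91 -0.34  0.87  0.1 ]
30.0 [ 0.     0.034 -0.045] [ 0.0047 -0.      0.    ]
35.0 [ 0.     0.071 -0.087] [ 0.0094 -0.     -0.    ]
40.0 [ 0.     0.113 -0.126] [ 0.0139 -0.      0.    ]
45.0 [ 0.     0.157 -0.161] [ 0.0186 -0.     -0.    ]
50.0 [ 0.     0.204 -0.191] [ 0.0233 -0.      0.    ]
```

```bash
python3 -m jog '[[[0,0.034,-0.045,0.0047,0,0],[0,0.071,-0.087,0.0094,0,0],[0,0.113,-0.126,0.014,0,0],[0,0.157,-0.161,0.0186,0,0],[0,0.204,-0.191,0.0233,0,0]]]'; python3 m.py; python3 arc.py 50 16.7 55,18.3 60,20 65,21.7 70,23.3 75,25
python3 - <<'E'
from cell import read_camera
import cv2
c=read_camera("scene");cv2.imwrite("pics/s5.png",cv2.resize(c["frame"][140:275,210:450,::-1],None,fx=3.3,fy=3.3))
E
```

```text
time: 8.25
position: [0.6216, 0.0468, 0.197]
orientation: [[0.087, 0.95, -0.3], [0.996, -0.083, 0.027], [0.001, -0.301, -0.953]]
force: [-8.5, 1.2, 5.3]
opening: 0.102
t 8.25 box [ 19.8  31.4 197. ] F [-8.6  0.4  5.3] op 0.1 q [-0.4   0.67  0.44  1.68 -0.32  1.18  0.09]
55.0 [-0.     0.045 -0.033] [0.0044 0.     0.    ]
60.0 [-0.     0.093 -0.062] [ 0.0092 -0.     -0.    ]
65.0 [-0.     0.144 -0.087] [ 0.0139  0.     -0.    ]
70.0 [ 0.     0.196 -0.107] [ 0.0183 -0.      0.    ]
75.0 [-0.     0.25  -0.123] [ 0.0231  0.     -0.    ]
```

View pics/s5.png

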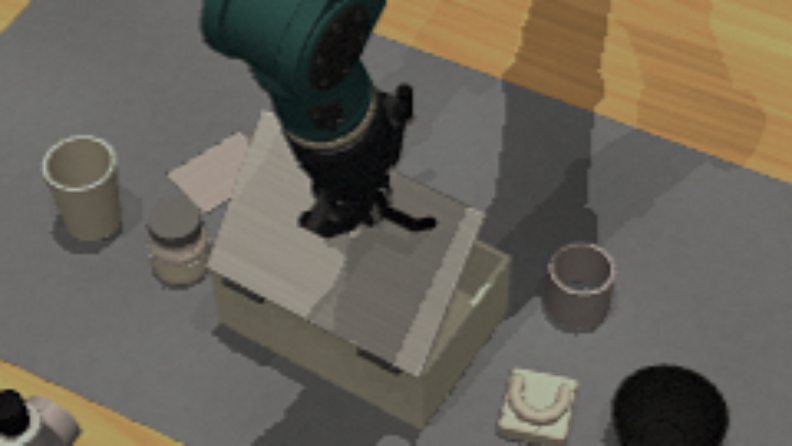

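The scene view shows the lid opening, about 45° up, with the gripper still on the handle at about (370,215). I'll continue.

```bash
python3 -m jog '[[[0,0.045,-0.033,0.0044,0,0],[0,0.093,-0.062,0.0092,0,0],[0,0.144,-0.087,0.0139,0,0],[0,0.196,-0.107,0.0183,0,0],[0,0.25,-0.123,0.0231,0,0]]]'; python3 m.py; python3 arc.py 75 25 79,26.3 83,27.7 87,29 91,30 93,31
```

```text
time: 8.72
position: [0.6799, 0.0417, 0.2095]
orientation: [[0.087, 0.9, -0.427], [0.996, -0.078, 0.038], [0.001, -0.429, -0.903]]
force: [-4.3, -0.0, 11.0]
opening: 0.1
t 8.72 box [ 78.3  31.2 209.5] F [-4.3 -0.4 11. ] op 0.1 q [-0.33  0.79  0.43  1.43 -0.32  1.44  0.08]
79.0 [-0.     0.042 -0.015] [ 0.0036 -0.      0.    ]
83.0 [ 0.     0.085 -0.027] [ 0.0075 -0.     -0.    ]
87.0 [ 0.     0.129 -0.036] [0.0111 0.     0.    ]
91.0 [ 0.     0.174 -0.042] [ 0.0139 -0.      0.    ]
93.0 [ 0.     0.196 -0.043] [ 0.0167 -0.     -0.    ]
```

```bash
python3 -m jog '[[[0,0.042,-0.015,0.0036,0,0],[0,0.085,-0.027,0.0075,0,0],[0,0.129,-0.036,0.011,0,0],[0,0.174,-0.042,0.014,0,0],[0,0.196,-0.043,0.0165,0,0]]]'; python3 -m jog '[[[0,0,0,0,0,0],[0,0,0,0,0,0]]]';python3 m.py
python3 - <<'E'
import numpy as np
from m import *
s=readout.state();R=np.array(s["orientation"]);P=np.array(s["position"])-.0123*R[:,2]
l=Rb.T@np.r_[P[:2]-C,P[2]]*1000; v=l[[0,2]]-[75,85.5]
print(l,v,np.hypot(*v), "theta",180-np.degrees(np.arctan2(43,125))-np.degrees(np.arctan2(v[1],v[0])))
from cell import read_camera
import cv2
c=read_camera("scene");cv2.imwrite("pics/s6.png",cv2.resize(c["frame"][140:275,210:450,::-1],None,fx=3.3,fy=3.3))
c=read_camera("top");cv2.imwrite("pics/t6.png",cv2.resize(c["frame"][115:265,230:430,::-1],None,fx=4,fy=4))
E
```

```text
time: 9.13
position: [0.7215, 0.0381, 0.1999]
orientation: [[0.087, 0.854, -0.513], [0.996, -0.074, 0.045], [0.001, -0.515, -0.857]]
force: [-0.3, 0.2, 10.1]
opening: 0.096
time: 9.3
position: [0.7225, 0.038, 0.1992]
orientation: [[0.087, 0.856, -0.509], [0.996, -0.074, 0.045], [0.001, -0.511, -0.86]]
force: [2.4, -0.7, 6.4]
opening: 0.101
t 9.3 box [121.1  31.1 199.2] F [ 2.4 -0.5  6.4] op 0.1 q [-0.28  0.91  0.42  1.24 -0.33  1.61  0.07]
[127.37128105  31.12718115 209.81011288] [ 52.37128105 124.31011288] 134.89164259750072 theta 93.86225198381344
```

View pics/s6.png

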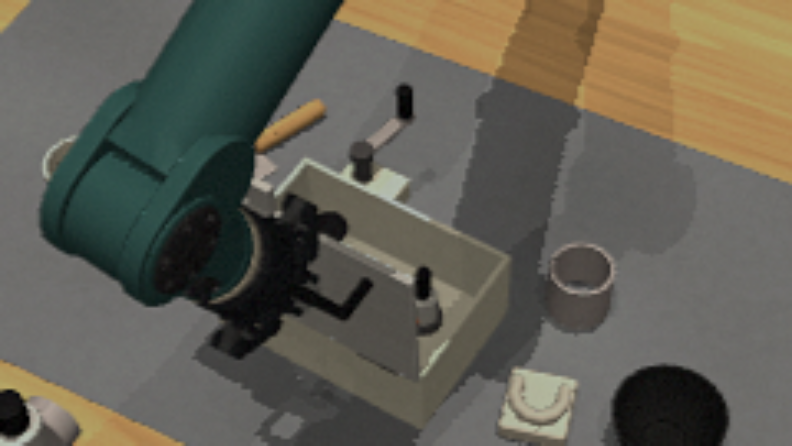

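View pics/t6.png

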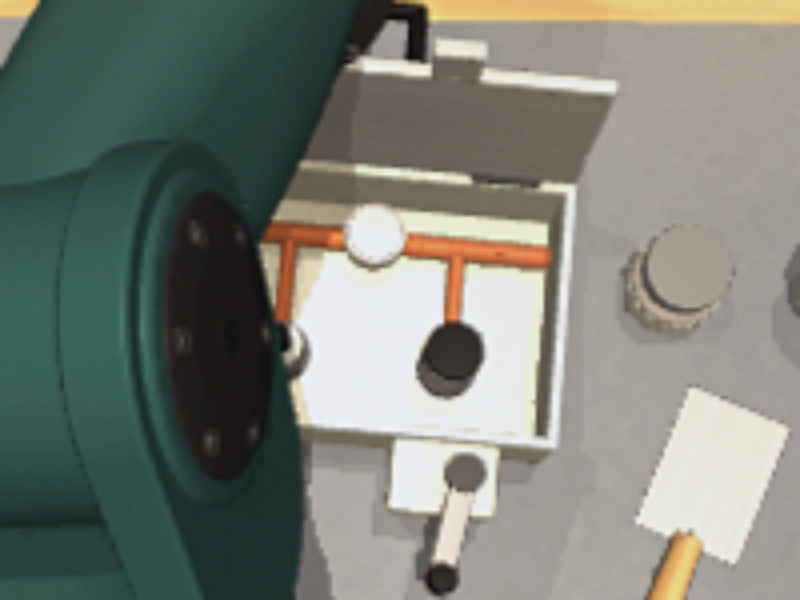

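```bash
python3 - <<'E'
import pickle,numpy as np
from h import *
from m import C,Rb
T=pickle.load(open("top0.pkl","rb"))
tz=lambda a,b:(230+(a+.5)/4-.5,115+(b+.5)/4-.5)
for n,p,z in [("lid in",tz(613,98),.2355),("lid out",tz(617,83),.2355),("bleed",tz(454,350),.078),("drain",tz(284,341),.078),("boxcornF",tz(550,450),.085),("knob",tz(442,577),.1385)]:
    P=atz(T,*p,z);print(n,P,(Rb.T@np.r_[P[:2]-C,0])[:2]*1000)
E
python3 m.py
```

```text
lid in [ 0.67094085 -0.0976488   0.2355    ] [  81.23223828 -108.34352934]
lid out [ 0.67854417 -0.09974887  0.2355    ] [  88.98639922 -109.79051257]
bleed [ 0.57044019 -0.0306307   0.078     ] [-24.59526298 -50.09965778]
drain [0.57498021 0.0646632  0.078     ] [-28.16186082  45.23563948]
boxcornF [ 0.51370491 -0.08294183  0.085     ] [ -76.68461505 -107.03861788]
knob [ 0.44160632 -0.01934711  0.1385    ] [-153.9219481   -49.79449646]
t 9.4 box [121.1  31.2 199.2] F [2.2 0.5 5.6] op 0.1 q [-0.28  0.91  0.42  1.24 -0.33  1.61  0.07]
```

The mushroom head (black disc) is at zoomed px (454,350), which is box (-25,-50) mm. The thin drain plunger is at (284,341), box y ≈ +45 mm. The lid's top edge puts the angle at about 92–93°. I'll release the handle and back off along the fingers.

```bash
python3 -m jog '[[[0,0,0,0,0,0],[0,0,0,0,0,0],[0,0,0,0,0,0]]]' 0.3; python3 -m jog '[[[0,0,-0.08,0,0,0],[0,0,-0.2,0,0,0],[0,0,-0.35,0,0,0],[0,0,-0.5,0,0,0],[0,0,-0.55,0,0,0]]]'; python3 m.py 170 31 330 H 0
python3 - <<'E'
from cell import read_camera
import cv2
c=read_camera("scene");cv2.imwrite("pics/s7.png",cv2.resize(c["frame"][140:275,210:450,::-1],None,fx=3.3,fy=3.3))
E
```

```text
time: 9.65
position: [0.7206, 0.038, 0.1963]
orientation: [[0.087, 0.854, -0.512], [0.996, -0.075, 0.045], [-0.0, -0.514, -0.858]]
force: [0.1, 0.1, 0.7]
opening: 0.3
time: 10.07
position: [0.7795, 0.0323, 0.2943]
orientation: [[0.087, 0.858, -0.507], [0.996, -0.075, 0.044], [-0.001, -0.509, -0.861]]
force: [0.4, -0.1, 0.5]
opening: 0.299
t 10.07 box [178.3  30.4 294.3] F [ 0.4 -0.1  0.5] op 0.3 q [-0.24  0.93  0.43  0.96 -0.33  1.85  0.04]
d/.2 [ 0.003 -0.127 -0.132] w/2pi [-0.085   0.     -0.0003] |d|mm 36.6 deg 30.6
```

View pics/s7.png

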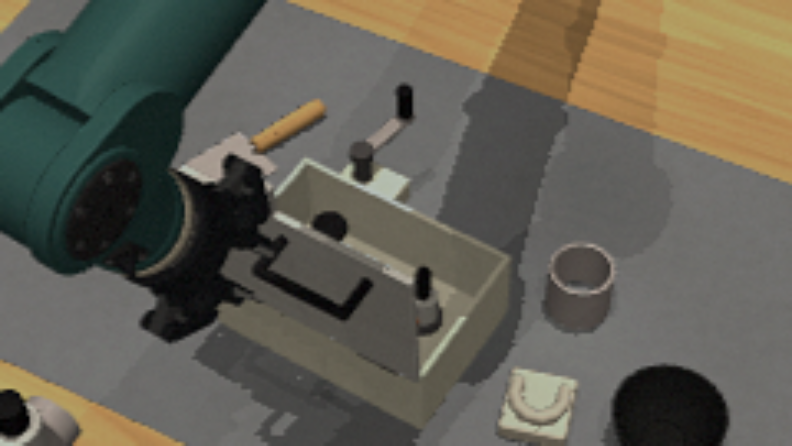

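The lid stands upright, the handle is free, and the mushroom head is at about (330,222). I'll straighten the tool, go up over the lid, and come back over the head with the fingers shut.

```bash
python3 -m jog '[[[0,-0.127,-0.132,-0.02,0,0],[0,-0.127,-0.132,-0.04,0,0],[0,-0.127,-0.132,-0.06,0,0],[0,-0.127,-0.132,-0.085,0,0],[0,-0.127,-0.132,-0.085,0,0]]]' 0 20; python3 m.py -25 -50 330 H 0 -25 -50 330 K 0
```

```text
time: 10.53
position: [0.7649, 0.0336, 0.3264]
orientation: [[0.088, 0.996, -0.005], [0.996, -0.088, 0.001], [0.001, -0.005, -1.0]]
force: [-0.7, 0.5, 0.1]
opening: -0.003
t 10.53 box [163.7  30.4 326.4] F [-0.7  0.4  0.1] op -0.0 q [-0.39  0.61  0.49  1.42 -0.3   1.19  0.05]
d/.2 [-0.405 -0.942 -0.013] w/2pi [-0.0008 -0.0001 -0.0005] |d|mm 205.1 deg 0.3
d/.2 [-0.405 -0.942 -0.013] w/2pi [-0.0006 -0.0007 -0.2505] |d|mm 205.1 deg 90.2
```

```bash
python3 -m jog '[[[-0.08,-0.19,0,0,0,0],[-0.16,-0.38,0,0,0,0],[-0.24,-0.57,0,0,0,0],[-0.32,-0.76,0,0,0,0],[-0.405,-0.942,0,0,0,0]]]';python3 -m jog '[[[0,0,0.2,0,0,0],[0,0,0.4,0,0,0],[0,0,0.6,0,0,0],[0,0,0.7,0,0,0],[0,0,0.7,0,0,0]]]'; python3 m.py -25 -50 110 H 0
python3 - <<'E'
from cell import read_camera
import cv2
c=read_camera("wrist");cv2.imwrite("pics/w8.png",c["frame"][:,:,::-1])
c=read_camera("scene");cv2.imwrite("pics/s8.png",cv2.resize(c["frame"][140:275,210:450,::-1],None,fx=3.3,fy=3.3))
c=read_camera("top");cv2.imwrite("pics/t8.png",cv2.resize(c["frame"][115:265,230:430,::-1],None,fx=4,fy=4))
E
```

```text
time: 10.95
position: [0.5707, -0.0306, 0.3262]
orientation: [[0.086, 0.996, -0.008], [0.996, -0.086, 0.001], [0.0, -0.008, -1.0]]
force: [-0.8, 0.7, 0.9]
opening: -0.0
time: 11.37
position: [0.5681, -0.0297, 0.1824]
orientation: [[0.087, 0.996, -0.018], [0.996, -0.087, 0.0], [-0.001, -0.018, -1.0]]
force: [-0.2, 0.6, -0.5]
opening: 0.001
t 11.37 box [-27.  -49.3 182.4] F [-0.2  0.6 -0.5] op 0.0 q [-0.35  0.5   0.45  2.01 -0.32  0.72  0.21]
d/.2 [-0.003  0.016  0.362] w/2pi [-0.0028  0.0002 -0.0003] |d|mm 72.4 deg 1.0
```

View pics/w8.png

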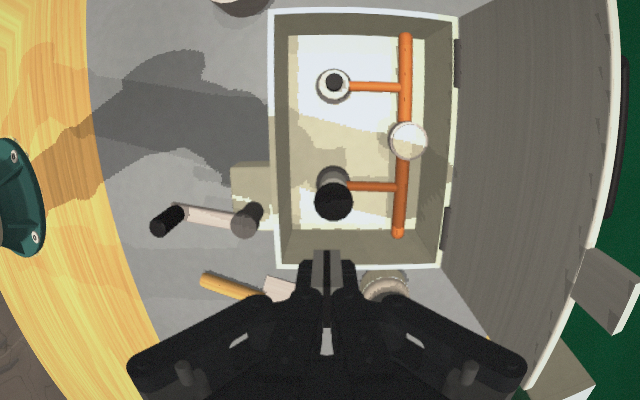

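View pics/s8.png

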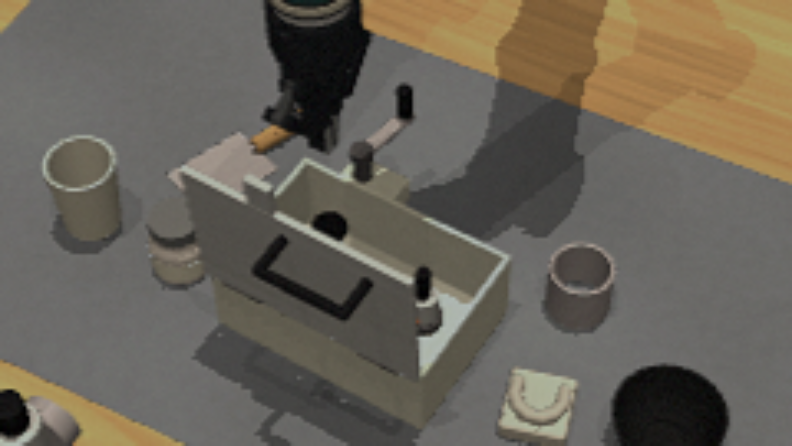

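View pics/t8.png

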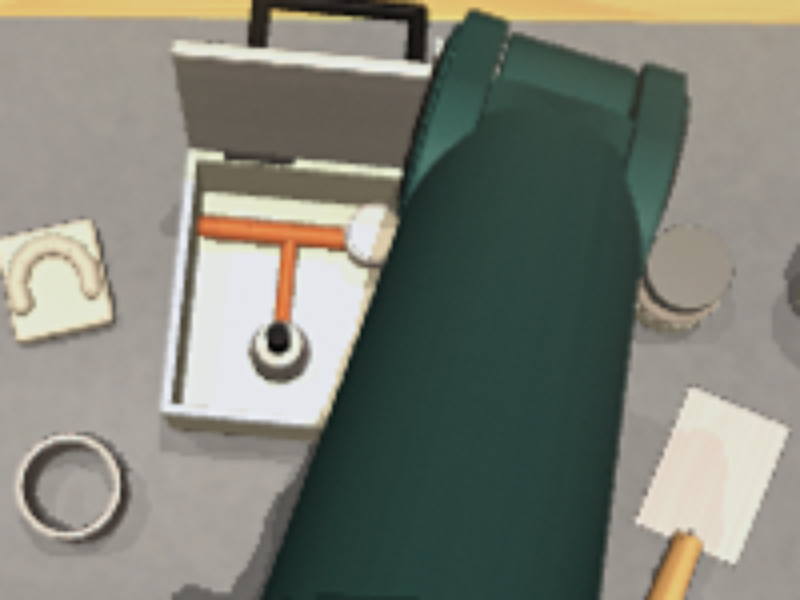

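The wrist view shows the mushroom head at (333,201), the drain rod at (333,83) and the shut fingertips at about (327,250). I'll cross-check the head position with the calibration.

```bash
python3 - <<'E'
import pickle,numpy as np
from h import *
from m import C,Rb,readout
from cell import read_camera
W=read_camera("wrist");S=pickle.load(open("scene0.pkl","rb"));T=pickle.load(open("top0.pkl","rb"))
def watz(u,v,z):
    a=np.array([(u-W["cx"])/W["fx"],(v-W["cy"])/W["fy"]]);r=np.hypot(*a)
    d=np.r_[a/r*np.sin(r),np.cos(r)];R=np.array(W["R"]);o=-R.T@np.array(W["t"]);d=R.T@d
    return o+d*(z-o[2])/d[2]
L=lambda P:np.round((Rb.T@np.r_[P[:2]-C,0])[:2]*1000,1)
print("W bleed",L(watz(333,201,.078)),"drain",L(watz(333,83,.078)))
for n,p in [("corner",(269,10)),("c2",(269,268)),("c3",(442,268)),("c4",(457,16))]: print(n,L(watz(*p,.085)))
sz=lambda a,b:(210+(a+.5)/3.3-.5,140+(b+.5)/3.3-.5)
print("S bleed",L(atz(S,*sz(330,224),.078)),"drain",L(atz(S,*sz(423,271),.078)))
tz=lambda a,b:(230+(a+.5)/4-.5,115+(b+.5)/4-.5)
print("lid inner +y", L(atz(T,*tz(178,62),.2355)),"drain T",L(atz(T,*tz(279,336),.078)))
E
python3 m.py -25 -50 90 H 0
```

```text
W bleed [-15.9 -50.5] drain [-16.1  48.5]
corner [-66.4 110.4]
c2 [ -74.7 -113.2]
c3 [  89.2 -115.6]
c4 [ 86.5 112.3]
S bleed [-25.  -49.1] drain [-24.1  50.2]
lid inner +y [ 79.6 105. ] drain T [-25.6  48.3]
t 11.57 box [-20.4 -50.  189.1] F [-0.  -0.3  0.7] op -0.0 q [-0.35  0.5   0.46  2.   -0.32  0.72  0.21]
d/.2 [-0.    -0.022  0.496] w/2pi [-0.0004 -0.     -0.0004] |d|mm 99.2 deg 0.2
```

```bash
python3 -m jog '[[[0,-0.022,0.12,0,0,0],[0,-0.022,0.24,0,0,0],[0,-0.022,0.36,0,0,0],[0,-0.022,0.45,0,0,0],[0,-0.022,0.48,0,0,0]]]'; python3 -m jog '[[[0,0,0,0,0,0],[0,0,0,0,0,0],[0,0,0,0,0,0]]]'; python3 m.py -25 -50 78 H 0
python3 - <<'E'
from cell import read_camera
import cv2
c=read_camera("wrist");cv2.imwrite("pics/w9.png",c["frame"][:,:,::-1])
c=read_camera("scene");cv2.imwrite("pics/s9.png",cv2.resize(c["frame"][175:245,260:380,::-1],None,fx=6,fy=6))
E
python3 m.py -25 -50 78 H 0
```

```text
time: 11.98
position: [0.5687, -0.0299, 0.0911]
orientation: [[0.087, 0.996, -0.006], [0.996, -0.087, 0.001], [0.0, -0.006, -1.0]]
force: [-0.5, -0.5, 0.7]
opening: 0.002
time: 12.23
position: [0.5701, -0.0303, 0.0934]
orientation: [[0.087, 0.996, -0.002], [0.996, -0.087, 0.0], [0.0, -0.002, -1.0]]
force: [-0.9, -0.1, -0.8]
opening: 0.0
t 12.23 box [-24.9 -49.8  93.4] F [-0.9 -0.2 -0.8] op 0.0 q [-0.28  0.63  0.35  2.06 -0.42  0.52  0.3 ]
d/.2 [-0.001 -0.     0.077] w/2pi [-0.0003 -0.     -0.0004] |d|mm 15.4 deg 0.2
t 12.33 box [-25.3 -49.7  93.2] F [ 0.   0.7 -0.2] op -0.0 q [-0.28  0.63  0.35  2.06 -0.42  0.52  0.3 ]
d/.2 [-0.001  0.001  0.076] w/2pi [-0.0004 -0.     -0.0003] |d|mm 15.2 deg 0.2
```

View pics/w9.png

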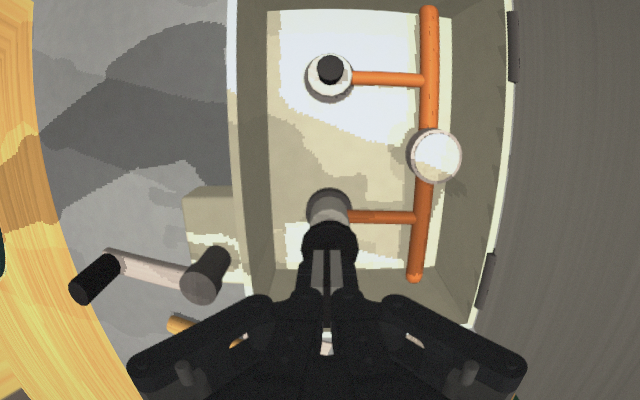

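View pics/s9.png

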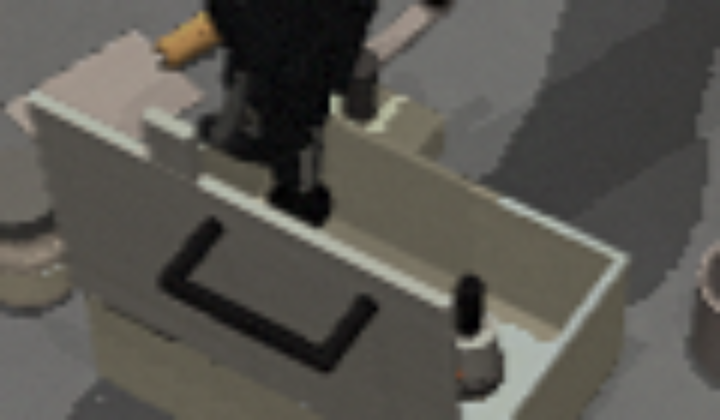

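The fingers stand over the mushroom head at (329,243), with the drain rod well clear at (329,70). I'll go down slowly to find contact.

```bash
python3 -m jog '[[[0,0,0.03,0,0,0],[0,0,0.06,0,0,0],[0,0,0.065,0,0,0],[0,0,0.065,0,0,0]]]'; python3 -m jog '[[[0,0,0.01,0,0,0],[0,0,0.01,0,0,0],[0,0,0.01,0,0,0]]]';python3 -m jog '[[[0,0,0.01,0,0,0],[0,0,0.01,0,0,0],[0,0,0.01,0,0,0]]]'; python3 m.py
```

```text
time: 12.67
position: [0.5682, -0.0299, 0.0783]
orientation: [[0.087, 0.996, -0.007], [0.996, -0.087, 0.001], [0.0, -0.007, -1.0]]
force: [1.0, 0.2, -0.3]
opening: 0.002
time: 12.92
position: [0.5684, -0.03, 0.0767]
orientation: [[0.087, 0.996, -0.006], [0.996, -0.087, 0.001], [0.0, -0.006, -1.0]]
force: [-0.8, 0.4, 3.6]
opening: -0.002
time: 13.17
position: [0.5684, -0.03, 0.0747]
orientation: [[0.087, 0.996, -0.006], [0.996, -0.087, 0.001], [0.0, -0.006, -1.0]]
force: [-0.7, 0.7, 3.6]
opening: -0.002
t 13.17 box [-26.7 -49.6  74.7] F [-0.8  0.6  3.6] op -0.0 q [-0.26  0.65  0.33  2.07 -0.44  0.49  0.31]
```

```bash
python3 -m jog '[[[0,0,0.01,0,0,0],[0,0,0.02,0,0,0],[0,0,0.02,0,0,0],[0,0,0.02,0,0,0]]]'; python3 -m jog '[[[0,0,0.008,0,0,0],[0,0,0.013,0,0,0],[0,0,0.013,0,0,0],[0,0,0.013,0,0,0]]]';python3 - <<'E'
from cell import read_camera,readout
import numpy as np,cv2
F=[];Z=[]
for i in range(6):
    c=read_camera("scene");s=readout.state();F.append(s["force"][2]);Z.append(s["position"][2])
print(np.round(F,2),np.mean(F),np.round(Z,4))
cv2.imwrite("pics/s10.png",cv2.resize(c["frame"][140:275,210:450,::-1],None,fx=3.3,fy=3.3))
cv2.imwrite("pics/w10.png",read_camera("wrist")["frame"][:,:,::-1])
E
```

```text
time: 13.5
position: [0.5684, -0.03, 0.0709]
orientation: [[0.087, 0.996, -0.006], [0.996, -0.087, 0.001], [0.0, -0.006, -1.0]]
force: [-0.4, 0.5, 6.8]
opening: -0.001
time: 13.83
position: [0.5684, -0.03, 0.0685]
orientation: [[0.087, 0.996, -0.006], [0.996, -0.087, 0.001], [0.0, -0.006, -1.0]]
force: [-1.8, 1.5, 7.3]
opening: -0.003
[6.84 7.09 8.29 6.48 7.63 7.82] 7.357098854523666 [0.0685 0.0685 0.0685 0.0685 0.0685 0.0685]
```

View pics/s10.png

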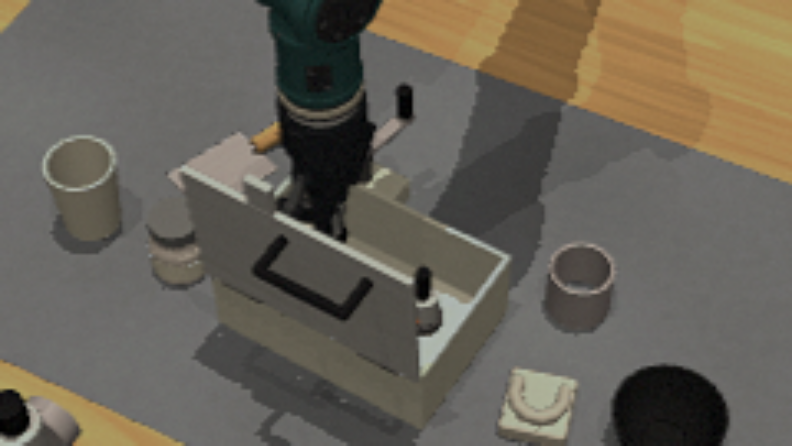

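View pics/w10.png

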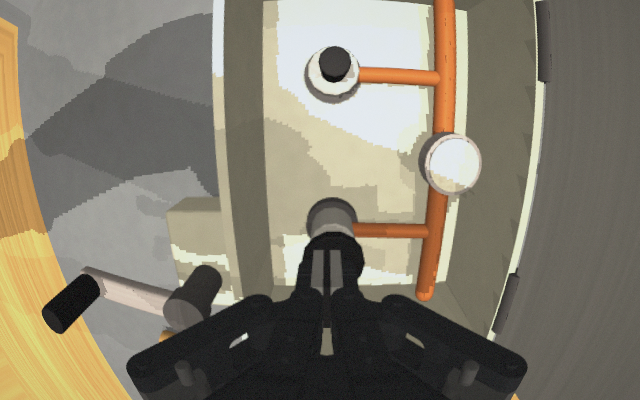

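```bash
python3 -m jog '[[[0,0,0.004,0,0,0],[0,0,0.004,0,0,0],[0,0,0.004,0,0,0],[0,0,0.004,0,0,0]]]';python3 - <<'E'
from cell import read_camera,readout,ticket
import numpy as np
F=[];Z=[]
for i in range(10):
    c=read_camera("scene");s=readout.state();F.append(s["force"][2]);Z.append(s["position"][2])
print(np.mean(F),np.round(Z[-1],4),s["time"])
if .0665<Z[-1]<.0695 and 6.5<np.mean(F)<9.5: print(ticket.close_job())
E
```

```text
time: 14.52
position: [0.5684, -0.03, 0.0678]
orientation: [[0.087, 0.996, -0.006], [0.996, -0.087, 0.001], [0.0, -0.006, -1.0]]
force: [-1.9, 0.7, 7.9]
opening: 0.002
7.774941468859659 0.0678 15.0167
the job is handed in; nothing more can be done
None
```

I swung the latch clear, opened the lid upright, pressed the mushroom-headed plunger about half-way, and handed the job in at 15.0 s while still holding it there. No verdict was reported.

- **Latch:** it was left at about 1.4 rad, judged from the camera images. That is past the 1.0 rad needed to clear the lid.
- **Lid:** it stands on its own at about 92–93° by camera. The estimate from the gripper's pose was 94°, so the two differ by 1–2°.
- **Plunger:** the fingertip height was 67.8 mm, which is about 10.2 mm of travel. The mean force over ten readings was 7.8 N, against 8 N expected at half-way. The deepest reading was 67.8 mm, about 10 mm short of the bottom.
- **Drain plunger and bystanders:** the drain plunger was not touched. The bystanders in view showed no movement, but I did not measure each one.
- **Disagreeing check:** one wrist-camera estimate put the plunger head 9 mm off in x, because the arm was still settling when that picture was taken. I used the scene and top cameras instead, which agreed, and later views confirmed the fingers were over the head.

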